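# Ratchet the depth-stop selector to 7

## Task

The next batch needs depth stop 7: with the orange-gripped lever, work the selector clockwise (seen from above) until the number 7 stands in the middle of its small window. The lever has only a short swing, so when it runs out of room pull it straight up off its serrations, swing it back, let it drop into them again and carry on. Finish with the 7 in the window and the lever down in its serrations, let go of, and leave the things around it as they are.

Things in the scene. Friction and masses are not known exactly. Their poses are not given: they have to be found in the camera images.
- selector: Fixed green housing of the depth-stop selector: box 240 x 240 mm, cover top at 64 mm. Origin: centre of its underside, on the vertical axis of drum and lever. Its +x axis points from the pivot to the window, its -x axis is the middle of the lever's swing. Place and yaw vary. Two steel posts 12 mm thick, 82 mm from the pivot, up to 104 mm high, bound the swing.
- window (a point): Centre of the window in the cover (64 mm up, 86 mm from the pivot along the housing's +x): 44 x 42 mm in a steel frame, closed by an invisible pane, so the drum cannot be touched. The black numeral under it (32 mm high, 17 mm wide, its top towards the pivot) is the setting.
- drum (a joint): Angle of the white numbered drum (rad), 0 to 5.655 (hard stops), growing clockwise from above. Numeral n of 0 to 9 is centred in the window at 0.6283 n: 7 at 4.398. It starts between 3.4 and 4.9 numerals. Only the seated lever turns it, either way, with about 3 N at the grip (friction 0.35 N m); it stays where it is left.
- lever (a joint): Swing of the lever about the pivot (rad), -0.95 to 0.95, growing clockwise from above like the drum. At angle a the arm points along (-cos a, +sin a) in the housing's x, y. Seated, it turns the drum one to one with about 0.05 rad of play, and when lifted it turns alone.
- lift (a joint): How far the lever is raised off its serrations along the vertical (m): 0 seated, 0.024 the upper stop. Above about 0.012 it is clear of the serrations and swings freely without the drum. Its spring and weight pull it down with 6 to 9 N; it does not stay up by itself.
- grip (a point): On the axis of the lever's upright orange grip, a cylinder of 26 mm diameter, fixed to the arm, 130 mm from the pivot. Seated, this point is 135 mm above the bench; the grip is free from 102 mm (top of the flat arm, 18 mm wide) to 158 mm. At the pivot the lever has a hub of 44 mm radius up to 104 mm and a cap of 19 mm radius up to 118 mm.
- oil_can: Bystander: red plastic bottle, 66 mm diameter, 160 mm tall, standing; origin at its underside.
- wrench: Bystander: steel wrench 180 mm long, lying flat; origin on its underside, about its middle.
- parts_bin: Bystander: blue open bin 130 x 100 mm, 60 mm high; origin at the centre of its underside.
- pivot (a point): On the axis of drum and lever, at cover height (64 mm). Around it are the 16 steel serrations: the lever seats only where (lever - drum) is a whole multiple of 0.3927 rad, within the play. Let go in between, its spring presses it on the rounded tips and it slides by itself (hardly ever stays perched) up to 0.2 rad into the nearest seat without turning the drum.

How it is judged (in metres and radians):
On the way:
1. the lever is lifted clear of its serrations (value of joint lift above 0.0125 m), for 0.1 s.
At the end, for the whole second after the job is handed in: The drum stands at 7 within 0.12 rad (the numeral within 10 mm of the window's middle), the lever is down in its serrations (lifted less than 3 mm), and both are at rest (value of joint drum between 4.278 and 4.518 rad and value of joint lift below 0.003 m and velocity of joint drum between -0.05 and 0.05 rad/s and velocity of joint lever between -0.05 and 0.05 rad/s); the robot touches nothing.
It fails at once if the oil bottle is pushed more than 30 mm or tipped (distance of oil_can from where it was at the start of the episode above 0.03 m or angle between oil_can's own z axis and vertical above 0.5 rad).
It fails at once if the wrench is pushed more than 30 mm (distance of wrench from where it was at the start of the episode above 0.03 m).
It fails at once if the parts bin is pushed more than 30 mm (distance of parts_bin from where it was at the start of the episode above 0.03 m).
It also fails if it takes over 61 s, if anything falls off the work surface, if the arm or the gripper's body presses on something with over 40 N, if the wrist force passes 120 N, or if a joint passes its speed limit or range.

## Robot

A 6-joint arm with a two-finger parallel gripper is mounted at the origin on the work surface. World frame = base frame: x ahead of the robot, y to its left, z up, the work surface at z = 0. Lengths are in m, angles in degrees, forces in N, time in s.
With the tool pointing down it reaches from about 0.4 to 0.825 m from the base axis. Payload 7 kg.
Tool frame: the origin (TCP) lies midway between the tips of the shut fingers; the grasp point (between the pads) lies 19 mm behind it (grip_depth is the distance from the TCP to the grasp point, in m); z points along the fingers, y is the direction in which the jaws open and shut (so a half turn about z gives the same grasp; the last joint's range is limited). The gripper opens to 88 mm and grips with 3 to 60 N. Pads are 19 mm wide; open, the fingers measure 130 mm over their backs; the gripper's body (78 mm by 193 mm) begins 47 mm behind the grasp point.
Start: joints at [-57.347, 20.546, 0.682, 0, -70.136, -16.507], TCP at [0.188, -0.648, 0.227] pointing down, gripper open.
Joint ranges: [-176.03, 176.03], [-82.01, 121.73], [-58.28, 71.71], [-173.87, 95.51], [-174.79, -0.11], [-173.66, 173.66]. Speed limits (degrees/s): [136.94, 136.94, 172.46, 180, 180, 180].

## Interface

Orientations are given as [roll, pitch, yaw] about the fixed x, y, z axes, in that order (R = Rz(yaw) Ry(pitch) Rx(roll)).
In Python, from plant import * gives the robot as it stands.
- The arm moves only by the shell command python3 -m inch 'ROWS'. ROWS is JSON, a list of rows, each an object of numbers: "ax", "ay", "az": the turn, a rotation vector about the tool's x, y, z in degrees; "dx", "dy", "dz": the shift along the tool's x, y, z in mm; "fingers": the finger opening in mm, from 0 to 87.6. In form: [{"ax": .., "ay": .., "az": .., "dx": .., "dy": .., "dz": .., "fingers": ..}, ...]. A call has 1 to 8 rows; each row is the pose to reach, as a shift and turn from the pose commanded when the call began, along the tool's axes at that moment; what a row does not reach only later rows make up. A row lasts 1/8 s, in which the tool goes at most 62.5 mm and 10.7 degrees, less where a joint would pass 70% of its speed; a pose out of reach is approached as far as the arm can. A call with a gripper value outside its range is refused whole. The fingers move at their own pace and stop on an object; the grip force is fixed at half the most. Time passes only in rows, so rows that repeat a pose let the fingers close. It gives the time, the measured TCP pose, the force and the opening at its end, in the units of the state.
- get_obs(): the state, without advancing time (a new reading comes with each control period).
- snapshot(name): name is "side" or "top" or "wrist"; returns a dict with "image" (400x640x3 uint8, red, green, blue), "fx", "fy", "cx", "cy" (pixels), "rvec" (rotation vector, rad) and "tvec" (3), from world to camera coordinates, as OpenCV has them. Camera axes: x right, y down, z forward; pixel columns grow to the right and rows downward; lengths in m; the calibration is good to about 2 mm. A picture is of the moment at which its call begins. There is no depth.
- close_job(): hands the job in, once; it reports no verdict.
Trained networks look in the newest picture that a camera, given by its name, has taken for a name from the list of things; names that differ only in an ending like _2 or _b are one class to them, and where a whole thing is asked for, a point or a joint stands for the part that bears it (a point fixed in the world has none). Each returns a list of dicts, best first, with "score" (0 to 1); they miss things now and then, are a little off and sometimes report something else, mostly with a low value. They report only what shows in the picture. A call takes as long as a camera call.
- search_frame(target, camera): "bbox" ([centre column, centre row, width, height] in pixels, round what is visible of it).
- trace(target, camera): "mask" (400x640 bool, what is visible of it) and "bbox" ([centre column, centre row, width, height] in pixels, round what is visible of it).
- landmark_of(target, camera): "position" ([column, row] in pixels: a listed point, or the origin of a listed thing).
The state is a dict: "clock": time; "joint_pos": joint angles; "qvel": joint speeds; "tau": joint torques, N m; "tool_pos": TCP position; "orientation": TCP orientation; "force": force on the tool from outside, world axes, zero at the start; "moment": the same for the moment, N m; "opening": finger opening in m.
Only numpy, scipy, OpenCV 4.12 (cv2) and the standard library are available. Lean on these libraries where they do the work, as an engineer would, in place of code of your own. Each camera call takes 0.05 s, during which the arm holds its last target.

## Working session

There is one attempt and no reset: what is moved stays moved. The work goes in short steps, Python scripts to look and compute and a shell command to move; the robot and the scene stay as the last step left them, time stands still between calls to the robot, and variables do not carry over. Pictures are saved under pics/ and viewed, and the job is handed in when it is done.

```bash
ls; mkdir -p pics; python3 - <<'E'
from plant import *
import cv2
print(get_obs())
for n in ["side","top","wrist"]:
    s=snapshot(n); cv2.imwrite(f"pics/{n}0.png",s["image"][:,:,::-1])
    print(n,s["fx"],s["cx"],s["cy"],s["rvec"],s["tvec"])
    for t in ["selector","window","grip","pivot","oil_can","wrench","parts_bin"]:
        try: print(t,[(x["score"],x["position"]) for x in landmark_of(t,n)][:2])
        except Exception as e: print(t,e)
E
```

```text
pics
{'clock': 0.0, 'joint_pos': array([-5.73449028e+01,  2.05915851e+01,  6.31810196e-01, -1.94422611e-02,
       -7.01365127e+01, -1.65065701e+01]), 'qvel': array([ 0.02756168, -0.04704058, -0.08968514,  0.00028999, -0.04665911,
        0.14884601]), 'tau': array([ 4.58949144e-04, -5.82722461e+01,  2.93038148e+01,  6.99711040e+00,
        6.67886066e-03, -1.31242296e-04]), 'tool_pos': array([ 0.18755491, -0.64788864,  0.22560822]), 'orientation': array([ 1.79902487e+02, -9.83678016e-03, -1.63858086e+02]), 'force': array([-0.09506708,  0.62140109,  0.54123154]), 'moment': array([ 0.01109005, -0.04930341, -0.03369098]), 'opening': 0.08734242516147567}
side 391.570413512726 317.27986293952614 194.65981569879935 [ 0.59824073 -2.48067001  1.36172387] [0.52910215 0.21841762 1.08890899]
selector [(0.86, [320.2, 208.9])]
window [(0.65, [292.1, 191.1])]
grip [(0.74, [346.9, 185.5])]
pivot [(0.76, [318.3, 193.3])]
oil_can [(0.72, [300.2, 315.1]), (0.6, [319.0, 210.1])]
wrench [(0.68, [216.7, 299.8]), (0.18, [298.9, 312.7])]
parts_bin [(0.89, [370.1, 169.4])]
top 400.93168376151414 321.77135524308505 197.17020485560107 [ 2.18423327 -2.15826725  0.1570717 ] [-0.01049868  0.59776617  1.12525108]
selector [(0.6, [338.9, 191.7])]
window [(0.81, [328.7, 160.3])]
grip [(0.65, [331.9, 229.9]), (0.65, [188.6, 248.5])]
pivot [(0.55, [342.0, 187.9])]
oil_can [(0.58, [186.4, 248.6])]
wrench [(0.65, [339.3, 185.7])]
parts_bin [(0.87, [454.7, 210.5])]
wrist 290.629433446122 321.2572705543342 202.23123575780724 [-1.78482801 -2.37237834 -0.31170167] [ 0.67602469 -0.03301172  0.38930121]
selector []
window []
grip []
pivot []
oil_can []
wrench []
parts_bin []
```

View pics/top0.png

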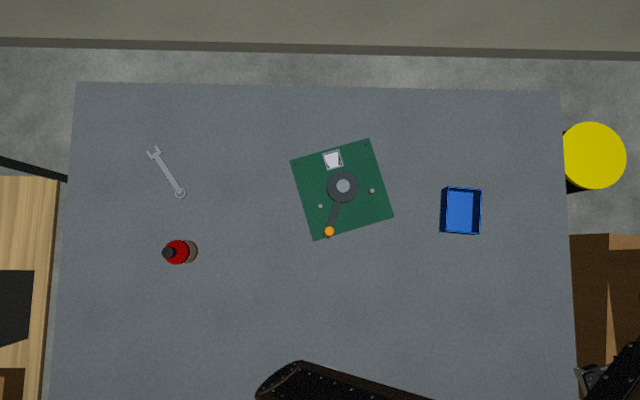

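View pics/side0.png

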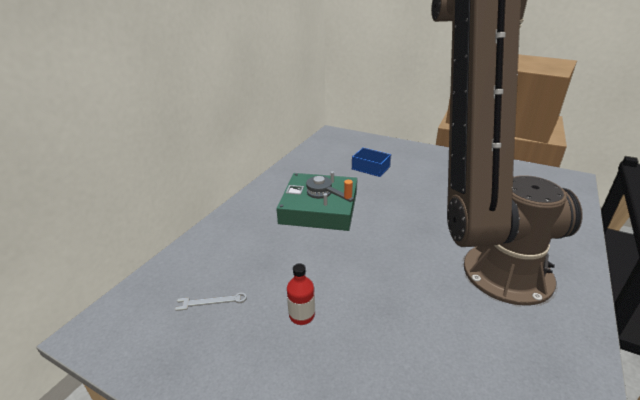

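```bash
cat > h.py <<'E'
from plant import *
import cv2, numpy as np
from scipy.optimize import least_squares
def K(s): return np.array([[s["fx"],0,s["cx"]],[0,s["fy"],s["cy"]],[0,0,1]])
def proj(s,P): return cv2.projectPoints(np.array(P,float).reshape(-1,3),np.array(s["rvec"],float),np.array(s["tvec"],float),K(s),None)[0].reshape(-1,2)
def atz(s,uv,z):
    R=cv2.Rodrigues(np.array(s["rvec"],float))[0];t=np.array(s["tvec"],float)
    d=R.T@np.linalg.inv(K(s))@np.array([uv[0],uv[1],1.]); c=-R.T@t
    return c+d*(z-c[2])/d[2]
def up(s,name,box,f=4):
    x0,y0,x1,y1=box
    cv2.imwrite(name,cv2.resize(s["image"][y0:y1,x0:x1,::-1],None,fx=f,fy=f,interpolation=cv2.INTER_CUBIC))
E
python3 - <<'E'
from h import *
s=snapshot("top"); up(s,"pics/topz.png",(260,120,440,260)); 
for n,uv,z in [("win",(328.7,160.3),.064),("grip",(331.9,229.9),.135),("piv",(342,187.9),.064),("sel",(338.9,191.7),0),("oil",(186.4,248.6),0),("bin",(454.7,210.5),0)]: print("top",n,atz(s,uv,z))
s=snapshot("side"); up(s,"pics/sidez.png",(240,130,420,265))
for n,uv,z in [("win",(292.1,191.1),.064),("grip",(346.9,185.5),.135),("piv",(318.3,193.3),.064),("sel",(320.2,208.9),0),("oil",(300.2,315.1),0),("wr",(216.7,299.8),0),("bin",(370.1,169.4),0)]: print("side",n,atz(s,uv,z))
E
```

```text
top win [ 0.70086598 -0.02136683  0.064     ]
top grip [ 0.49981872 -0.0284141   0.135     ]
top piv [ 0.62172617 -0.05979083  0.064     ]
top sel [ 0.61935526 -0.05535275  0.        ]
top oil [0.44580015 0.38903587 0.        ]
top bin [ 0.5672778  -0.40350707  0.        ]
side win [ 0.70788351 -0.02408587  0.064     ]
side grip [ 0.50545976 -0.03222582  0.135     ]
side piv [ 0.6194289 -0.0510861  0.064    ]
side sel [ 0.61401196 -0.05259382  0.        ]
side oil [ 4.42307735e-01  3.87638170e-01 -1.11022302e-16]
side wr [0.66338634 0.4424824  0.        ]
side bin [ 0.56210377 -0.39926727  0.        ]
```

View zoom.

View pics/topz.png

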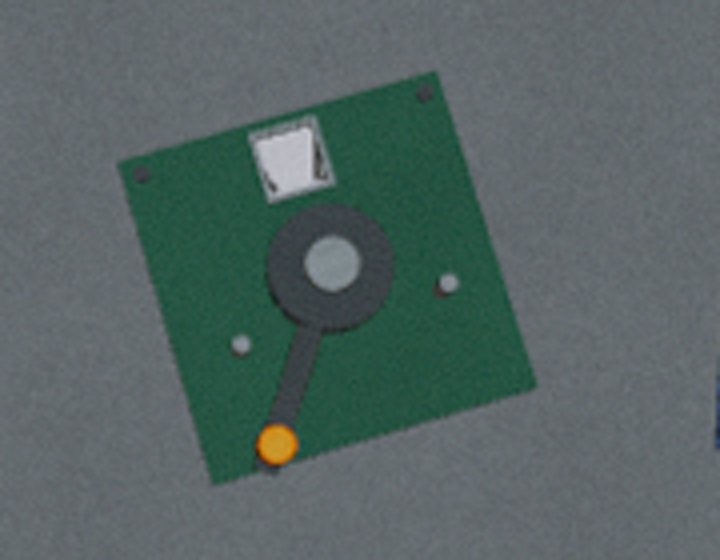

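View pics/sidez.png

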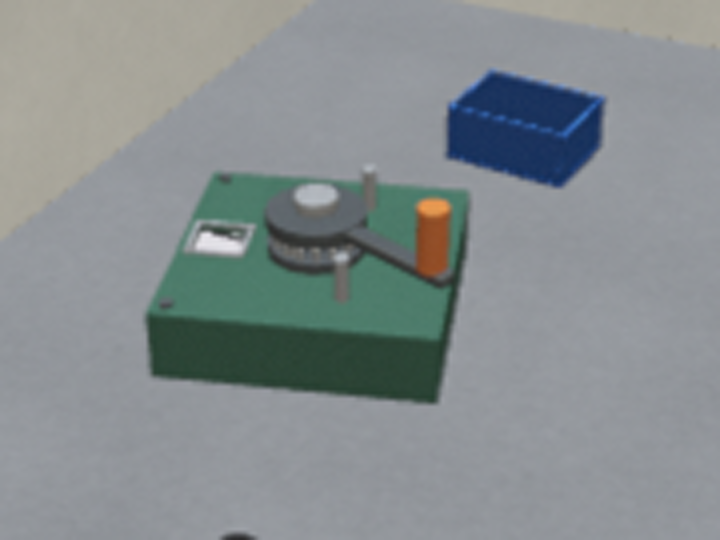

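```bash
python3 - <<'E'
from h import *
T=snapshot("top")
hsv=cv2.cvtColor(T["image"],cv2.COLOR_RGB2HSV)
m=cv2.inRange(hsv,(35,60,20),(95,255,255)); 
m=cv2.morphologyEx(m,cv2.MORPH_CLOSE,np.ones((15,15)))
c=max(cv2.findContours(m,0,2)[0],key=cv2.contourArea); r=cv2.minAreaRect(c); b=cv2.boxPoints(r)
P=np.array([atz(T,p,.064) for p in b]); print(r,P.round(4).tolist(),"centre",P.mean(0))
for i in range(4): d=P[(i+1)%4]-P[i]; print(np.linalg.norm(d),np.degrees(np.arctan2(d[1],d[0])))
m=cv2.inRange(hsv,(5,150,120),(20,255,255)); ys,xs=np.nonzero(m); k=(abs(xs-331)<20)&(abs(ys-230)<20); print("orange",xs[k].mean(),ys[k].mean(),k.sum(), atz(T,(xs[k].mean(),ys[k].mean()),.155))
E
```

```text
((341.2615051269531, 188.37156677246094), (84.57606506347656, 84.76762390136719), 73.3007583618164) [[0.6998, 0.0933, 0.064], [0.7751, -0.1392, 0.064], [0.5417, -0.2071, 0.064], [0.4709, 0.021, 0.064]] centre [ 0.62189122 -0.05802288  0.064     ]
0.24443184365452025 -72.04662405476155
0.24308174506886235 -163.7786183594977
0.23888859360042325 107.234276299527
0.239979198565442 17.527213177035904
orange 328.9130434782609 230.43478260869566 69 [ 0.49758724 -0.01972589  0.155     ]
```

Top view: housing yaw is about 17°, pivot about (0.622, -0.058) and grip about (0.498, -0.020). The lever is about 0.58 rad clockwise from mid-swing, and the window shows a gap between two numerals. Next I move above the grip.

```bash
python3 -m inch '[{"dx":-472,"dy":517,"dz":-20,"az":32.4},{"dx":-472,"dy":517,"dz":-20,"az":32.4},{"dx":-472,"dy":517,"dz":-20,"az":32.4},{"dx":-472,"dy":517,"dz":-20,"az":32.4},{"dx":-472,"dy":517,"dz":-20,"az":32.4},{"dx":-472,"dy":517,"dz":-20,"az":32.4},{"dx":-472,"dy":517,"dz":-20,"az":32.4},{"dx":-472,"dy":517,"dz":-20,"az":32.4}]'
cat >> h.py <<'E'
def tool():
    from scipy.spatial.transform import Rotation as Ro
    o=get_obs(); return np.array(o["tool_pos"]), Ro.from_euler("xyz",o["orientation"],degrees=True), o
def need(P,yaw=None):
    p,R,o=tool(); d=R.inv().apply(np.array(P)-p)*1000
    print("shift",d.round(1),"az", None if yaw is None else round((o["orientation"][2]-yaw+180)%360-180,1))
E
python3 -c "
from h import *
need((.498,-.020,.246),163.7);print(tool()[2]['joint_pos'],tool()[2]['tool_pos'],tool()[2]['orientation'])"
```

```text
shift [-472.8  517.3  -19.4] az 32.4
[-5.73468189e+01  2.05466063e+01  6.82641443e-01  7.85812908e-04
 -7.01358745e+01 -1.65081664e+01] [ 0.18768725 -0.6483679   0.22656613] [-1.79999636e+02 -6.62935250e-04 -1.63854718e+02]$[0]: bad value
```

```bash
python3 -m inch '[{"ax":0,"ay":0,"az":32.4,"dx":-472,"dy":517,"dz":-20,"fingers":80},{"ax":0,"ay":0,"az":32.4,"dx":-472,"dy":517,"dz":-20,"fingers":80},{"ax":0,"ay":0,"az":32.4,"dx":-472,"dy":517,"dz":-20,"fingers":80},{"ax":0,"ay":0,"az":32.4,"dx":-472,"dy":517,"dz":-20,"fingers":80},{"ax":0,"ay":0,"az":32.4,"dx":-472,"dy":517,"dz":-20,"fingers":80},{"ax":0,"ay":0,"az":32.4,"dx":-472,"dy":517,"dz":-20,"fingers":80},{"ax":0,"ay":0,"az":32.4,"dx":-472,"dy":517,"dz":-20,"fingers":80},{"ax":0,"ay":0,"az":32.4,"dx":-472,"dy":517,"dz":-20,"fingers":80}]'
python3 -c "
from h import *
need((.498,-.020,.246),163.7);print(tool()[2]['joint_pos'],tool()[2]['tool_pos'],tool()[2]['orientation'])"
```

```text
clock: 2.35
tool_pos: [0.4063, -0.2049, 0.2413]
orientation: [180.0, 0.1, 163.8]
force: [1.6, 0.3, -0.2]
opening: 0.08
shift [-36.3 203.2  -4.6] az 0.1
[-1.82899475e+00 -1.40811293e+00 -2.43792619e+01  9.69209107e-03
 -6.69468778e+01 -1.04420432e+02] [ 0.4062735  -0.2049301   0.24127955] [1.79988228e+02 8.16125887e-02 1.63754353e+02]
```

```bash
python3 -m inch '[{"ax":0,"ay":0,"az":0,"dx":-36,"dy":202,"dz":-5,"fingers":60},{"ax":0,"ay":0,"az":0,"dx":-36,"dy":202,"dz":-5,"fingers":60},{"ax":0,"ay":0,"az":0,"dx":-36,"dy":202,"dz":-5,"fingers":60},{"ax":0,"ay":0,"az":0,"dx":-36,"dy":202,"dz":-5,"fingers":60},{"ax":0,"ay":0,"az":0,"dx":-36,"dy":202,"dz":-5,"fingers":60},{"ax":0,"ay":0,"az":0,"dx":-36,"dy":202,"dz":-5,"fingers":60}]'
python3 - <<'E'
from h import *
need((.498,-.020,.246),163.7);print(tool()[2]['joint_pos'])
s=snapshot("wrist"); up(s,"pics/w1.png",(0,0,640,400),1)
for t in ["grip","window","pivot","selector"]:
    print(t,[(x["score"],x["position"],atz(s,x["position"],{"grip":.135,"selector":0}.get(t,.064)).round(4)) for x in landmark_of(t,"wrist")][:2])
E
```

```text
clock: 3.1
tool_pos: [0.4962, -0.0237, 0.2456]
orientation: [-180.0, -0.0, 163.7]
force: [-0.6, -0.4, 0.2]
opening: 0.0603
shift [-0.7  4.1 -0.4] az 0.0
[ 1.99745442e+01  2.81311360e+00 -1.95002569e+01  1.00706684e-04
 -6.77084407e+01 -1.26258061e+02]
grip [(0.77, [325.1, 196.7], array([ 0.4947, -0.0204,  0.135 ])), (0.25, [323.2, 259.2], array([ 0.5565, -0.0403,  0.135 ]))]
window []
pivot []
selector [(0.56, [322.6, 260.1], array([ 0.6212, -0.0592,  0.    ]))]
```

View pics/w1.png

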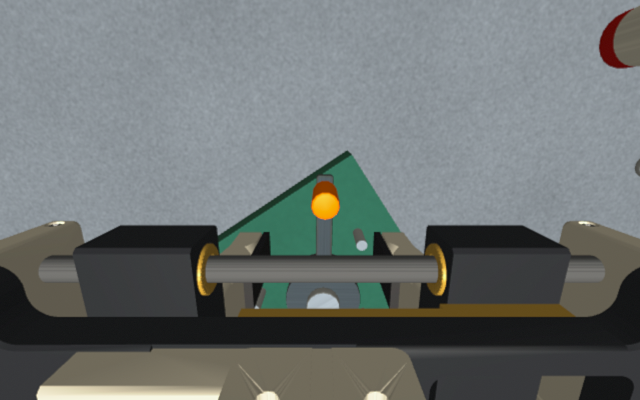

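```bash
cat >> h.py <<'E'
PIV=np.array([.622,-.058]); YAW=np.radians(17.2)
def hw(x,y,z):
    c,s_=np.cos(YAW),np.sin(YAW); return [PIV[0]+c*x-s_*y,PIV[1]+s_*x+c*y,z]
def rect(s,x0,x1,y0,y1,z,ppm=8):
    # image up = towards housing -x?? top of numeral towards pivot -> up = -x
    src=proj(s,[hw(x0,y0,z),hw(x0,y1,z),hw(x1,y1,z),hw(x1,y0,z)]).astype(np.float32)
    W=int((y1-y0)*1000*ppm);H=int((x1-x0)*1000*ppm)
    M=cv2.getPerspectiveTransform(src,np.float32([[0,0],[W,0],[W,H],[0,H]]))
    return cv2.warpPerspective(s["image"],M,(W,H),flags=cv2.INTER_CUBIC)[:,:,::-1]
def win(name):
    ims=[]
    for n in ("top","side"):
        s=snapshot(n); ims.append(rect(s,.05,.12,-.035,.035,.062,5))
    cv2.imwrite(name,np.hstack(ims))
E
python3 -c "
from h import *
win('pics/win1.png')
s=snapshot('wrist')
print(atz(s,(325.5,205.5),.158),atz(s,(323,302),.118))"
```

```text
[ 0.49733309 -0.02075312  0.158     ] [ 0.6152521  -0.05721208  0.118     ]
```

View pics/win1.png

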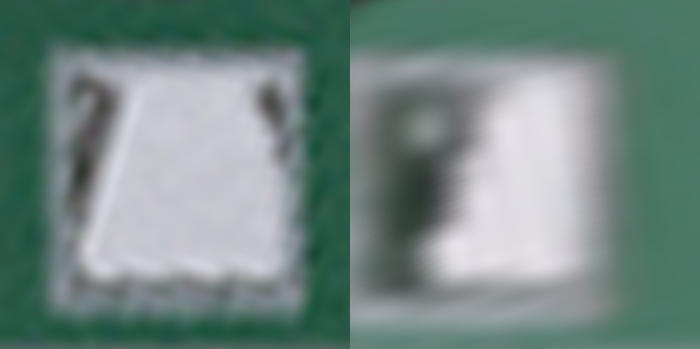

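```bash
python3 -c "
from h import *
need((.4975,-.0205,.116),163.5)"
```

```text
shift [  0.    3.  129.8] az 0.2
```

```bash
python3 -m inch '[{"ax":0,"ay":0,"az":0,"dx":0,"dy":3,"dz":40,"fingers":60},{"ax":0,"ay":0,"az":0,"dx":0,"dy":3,"dz":80,"fingers":60},{"ax":0,"ay":0,"az":0,"dx":0,"dy":3,"dz":110,"fingers":60},{"ax":0,"ay":0,"az":0,"dx":0,"dy":3,"dz":130,"fingers":60},{"ax":0,"ay":0,"az":0,"dx":0,"dy":3,"dz":130,"fingers":60}]'
python3 - <<'E'
from h import *
need((.4975,-.0205,.116),163.5)
s=snapshot("wrist"); up(s,"pics/w2.png",(0,0,640,400),1)
E
```

```text
clock: 4.12
tool_pos: [0.4965, -0.0205, 0.1144]
orientation: [-179.9, -0.2, 163.7]
force: [-0.1, 0.1, 0.1]
opening: 0.0599
shift [-0.9  0.3 -1.6] az 0.2
```

View pics/w2.png

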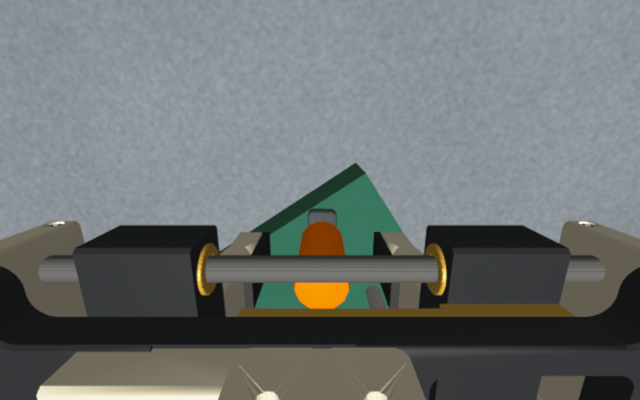

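The grip sits centred between the fingers (column 322, fingers at 250 and 392). Closing.

```bash
python3 -m inch '[{"ax":0,"ay":0,"az":0,"dx":0,"dy":0,"dz":0,"fingers":0},{"ax":0,"ay":0,"az":0,"dx":0,"dy":0,"dz":0,"fingers":0},{"ax":0,"ay":0,"az":0,"dx":0,"dy":0,"dz":0,"fingers":0},{"ax":0,"ay":0,"az":0,"dx":0,"dy":0,"dz":0,"fingers":0},{"ax":0,"ay":0,"az":0,"dx":0,"dy":0,"dz":0,"fingers":0},{"ax":0,"ay":0,"az":0,"dx":0,"dy":0,"dz":0,"fingers":0}]'
```

```text
clock: 4.92
tool_pos: [0.4977, -0.02, 0.1159]
orientation: [180.0, 0.0, 163.8]
force: [-0.2, 0.4, 3.4]
opening: 0.0254
```

```bash
python3 -m inch '[{"ax":0,"ay":0,"az":0,"dx":0,"dy":0,"dz":-7,"fingers":0},{"ax":0,"ay":0,"az":0,"dx":0,"dy":0,"dz":-14,"fingers":0},{"ax":0,"ay":0,"az":0,"dx":0,"dy":0,"dz":-20,"fingers":0},{"ax":0,"ay":0,"az":0,"dx":0,"dy":0,"dz":-20,"fingers":0}]'
python3 - <<'E'
from h import *
s=snapshot("side"); up(s,"pics/s2.png",(240,100,420,235))
for a in (8,16,25,34,42,50,59,67.5): print(a, round(130*(np.cos(np.radians(a))-1),1), round(130*np.sin(np.radians(a)),1))
E
```

```text
clock: 5.42
tool_pos: [0.4977, -0.02, 0.136]
orientation: [180.0, 0.0, 163.7]
force: [3.5, -1.3, -6.6]
opening: 0.0254
8 -1.3 18.1
16 -5.0 35.8
25 -12.2 54.9
34 -22.2 72.7
42 -33.4 87.0
50 -46.4 99.6
59 -63.0 111.4
67.5 -80.3 120.1
```

View pics/s2.png

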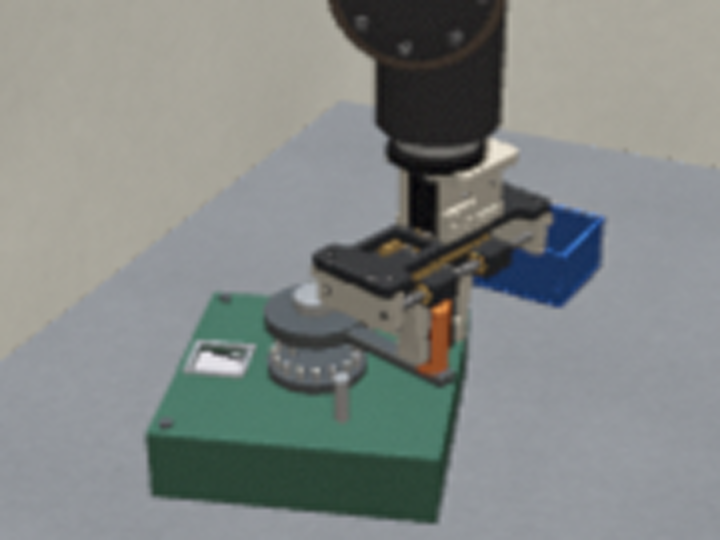

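The hub is clearly off the serrations at the 20 mm lift, with 6.6 N of downward pull. Next I swing it back three seats (67.5°).

```bash
python3 -m inch '[{"ax":0,"ay":0,"az":-8,"dx":-1.3,"dy":-18.1,"dz":0,"fingers":0},{"ax":0,"ay":0,"az":-16,"dx":-5,"dy":-35.8,"dz":0,"fingers":0},{"ax":0,"ay":0,"az":-25,"dx":-12.2,"dy":-54.9,"dz":0,"fingers":0},{"ax":0,"ay":0,"az":-34,"dx":-22.2,"dy":-72.7,"dz":0,"fingers":0},{"ax":0,"ay":0,"az":-42,"dx":-33.4,"dy":-87,"dz":0,"fingers":0},{"ax":0,"ay":0,"az":-50,"dx":-46.4,"dy":-99.6,"dz":0,"fingers":0},{"ax":0,"ay":0,"az":-59,"dx":-63,"dy":-111.4,"dz":0,"fingers":0},{"ax":0,"ay":0,"az":-67.5,"dx":-80.3,"dy":-120.1,"dz":0,"fingers":0}]'
python3 - <<'E'
from h import *
p,R,o=tool(); print(p,o["orientation"],o["force"],"r",np.hypot(*(p[:2]-PIV)),"ang",np.degrees(np.arctan2(*(p[:2]-PIV)[::-1])))
win("pics/win2.png")
p,R,o=tool(); print(p,o["force"])
E
```

```text
clock: 6.48
tool_pos: [0.5389, -0.1585, 0.1344]
orientation: [179.8, -0.2, -128.5]
force: [-0.9, -0.0, -7.5]
opening: 0.0255
[ 0.53894289 -0.15854121  0.1343999 ] [ 1.79774853e+02 -1.56884055e-01 -1.28517732e+02] [-8.60133589e-01 -3.42505964e-03 -7.53944982e+00] r 0.13041096325544044 ang -129.5601174645628
[ 0.53945968 -0.15889927  0.13404287] [-3.07431487 -0.56308049 -8.1359289 ]
```

View pics/win2.png

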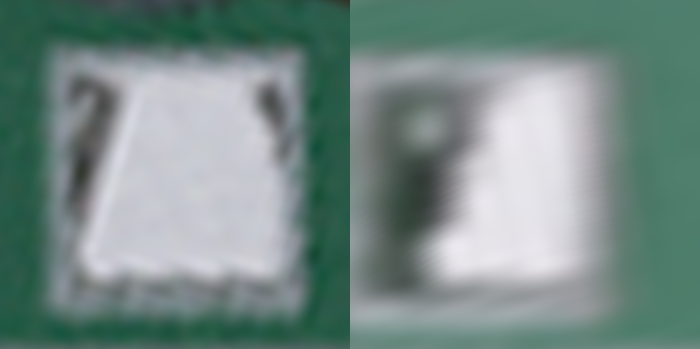

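```bash
python3 -m inch '[{"ax":0,"ay":0,"az":0,"dx":0,"dy":0,"dz":7,"fingers":0},{"ax":0,"ay":0,"az":0,"dx":0,"dy":0,"dz":14,"fingers":0},{"ax":0,"ay":0,"az":0,"dx":0,"dy":0,"dz":20,"fingers":0},{"ax":0,"ay":0,"az":0,"dx":0,"dy":0,"dz":20,"fingers":0},{"ax":0,"ay":0,"az":0,"dx":0,"dy":0,"dz":20,"fingers":0}]'
python3 - <<'E'
from h import *
p,R,o=tool(); print(p,o["orientation"],o["force"],"r",np.hypot(*(p[:2]-PIV)),"ang",np.degrees(np.arctan2(*(p[:2]-PIV)[::-1])))
s=snapshot("side"); up(s,"pics/s3.png",(240,100,420,235))
for a in (8,18,28,38,48,58,68,78,86): print(a, round(130*(np.cos(np.radians(a))-1),1), round(130*np.sin(np.radians(a)),1))
E
```

```text
clock: 7.2
tool_pos: [0.5391, -0.1585, 0.1161]
orientation: [179.9, -0.2, -128.8]
force: [-6.0, -5.2, 2.0]
opening: 0.0253
[ 0.53911198 -0.15848953  0.11611558] [ 1.79928755e+02 -1.53004415e-01 -1.28849964e+02] [-5.97076339 -5.16248575  2.04766853] r 0.1302634665369594 ang -129.5172566684104
8 -1.3 18.1
18 -6.4 40.2
28 -15.2 61.0
38 -27.6 80.0
48 -43.0 96.6
58 -61.1 110.2
68 -81.3 120.5
78 -103.0 127.2
86 -120.9 129.7
```

View pics/s3.png

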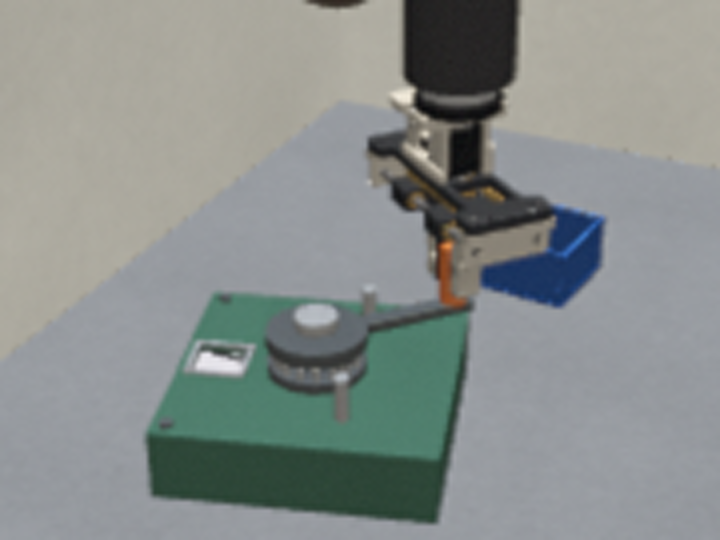

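```bash
python3 -m inch '[{"ax":0,"ay":0,"az":8,"dx":-1.3,"dy":18.1,"dz":0,"fingers":0},{"ax":0,"ay":0,"az":18,"dx":-6.4,"dy":40.2,"dz":0,"fingers":0},{"ax":0,"ay":0,"az":28,"dx":-15.2,"dy":61,"dz":0,"fingers":0},{"ax":0,"ay":0,"az":38,"dx":-27.6,"dy":80,"dz":0,"fingers":0},{"ax":0,"ay":0,"az":48,"dx":-43,"dy":96.6,"dz":0,"fingers":0},{"ax":0,"ay":0,"az":58,"dx":-61.1,"dy":110.2,"dz":0,"fingers":0},{"ax":0,"ay":0,"az":68,"dx":-81.3,"dy":120.5,"dz":0,"fingers":0},{"ax":0,"ay":0,"az":78,"dx":-103,"dy":127.2,"dz":0,"fingers":0}]'
python3 - <<'E'
from h import *
win("pics/win3.png")
p,R,o=tool(); print(p,o["orientation"],o["force"],"r",np.hypot(*(p[:2]-PIV)),"ang",np.degrees(np.arctan2(*(p[:2]-PIV)[::-1])))
E
```

```text
clock: 8.25
tool_pos: [0.5069, 0.0026, 0.1162]
orientation: [180.0, 0.1, 152.8]
force: [9.8, -10.9, -7.4]
opening: 0.0257
[0.50744408 0.00341521 0.11602032] [1.79965523e+02 1.07507830e-01 1.52895697e+02] [ 6.16809027 -8.26852342 -6.86163485] r 0.1299803348359435 ang 151.80354870349296
```

View pics/win3.png

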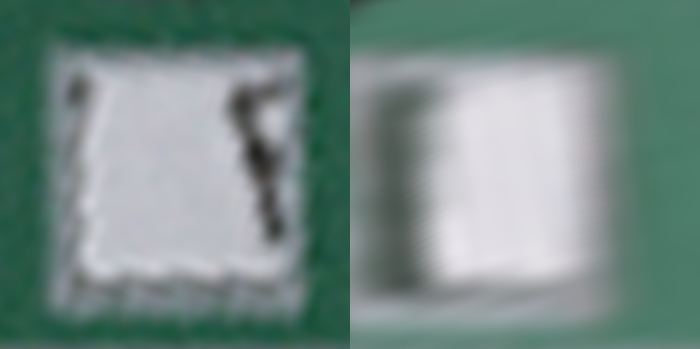

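```bash
python3 -m inch '[{"ax":0,"ay":0,"az":-1,"dx":0,"dy":-3,"dz":0,"fingers":0},{"ax":0,"ay":0,"az":-1,"dx":0,"dy":-3,"dz":-7,"fingers":0},{"ax":0,"ay":0,"az":-1,"dx":0,"dy":-3,"dz":-14,"fingers":0},{"ax":0,"ay":0,"az":-1,"dx":0,"dy":-3,"dz":-20,"fingers":0},{"ax":0,"ay":0,"az":-1,"dx":0,"dy":-3,"dz":-20,"fingers":0}]'
python3 - <<'E'
from h import *
p,R,o=tool(); print(p,o["orientation"],o["force"],"r",np.hypot(*(p[:2]-PIV)),"ang",np.degrees(np.arctan2(*(p[:2]-PIV)[::-1])))
win("pics/win4.png")
s=snapshot("side"); up(s,"pics/s4.png",(240,100,420,235))
E
```

```text
clock: 8.98
tool_pos: [0.5057, -0.0003, 0.1363]
orientation: [179.9, 0.1, 154.1]
force: [5.4, -3.5, -7.3]
opening: 0.0254
[ 5.05677650e-01 -3.18210624e-04  1.36287156e-01] [1.79917669e+02 1.22287179e-01 1.54140480e+02] [ 5.44832067 -3.52594351 -7.28858245] r 0.12983866157218535 ang 153.62416122252677
```

View pics/s4.png

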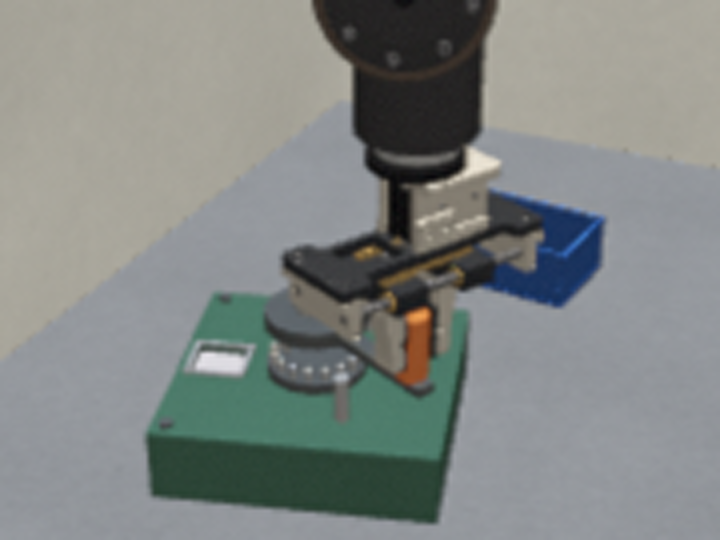

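View pics/win4.png

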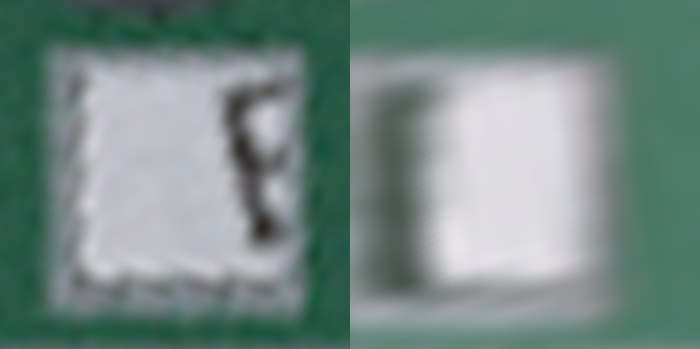

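```bash
python3 -m inch '[{"ax":0,"ay":0,"az":-8,"dx":-1.3,"dy":-18.1,"dz":0,"fingers":0},{"ax":0,"ay":0,"az":-16,"dx":-5,"dy":-35.8,"dz":0,"fingers":0},{"ax":0,"ay":0,"az":-25,"dx":-12.2,"dy":-54.9,"dz":0,"fingers":0},{"ax":0,"ay":0,"az":-34,"dx":-22.2,"dy":-72.7,"dz":0,"fingers":0},{"ax":0,"ay":0,"az":-42,"dx":-33.4,"dy":-87,"dz":0,"fingers":0},{"ax":0,"ay":0,"az":-50,"dx":-46.4,"dy":-99.6,"dz":0,"fingers":0},{"ax":0,"ay":0,"az":-59,"dx":-63,"dy":-111.4,"dz":0,"fingers":0},{"ax":0,"ay":0,"az":-67.5,"dx":-80.3,"dy":-120.1,"dz":0,"fingers":0}]'
python3 -m inch '[{"ax":0,"ay":0,"az":0,"dx":0,"dy":0,"dz":0,"fingers":0},{"ax":0,"ay":0,"az":0,"dx":0,"dy":0,"dz":7,"fingers":0},{"ax":0,"ay":0,"az":0,"dx":0,"dy":0,"dz":14,"fingers":0},{"ax":0,"ay":0,"az":0,"dx":0,"dy":0,"dz":20,"fingers":0},{"ax":0,"ay":0,"az":0,"dx":0,"dy":0,"dz":20,"fingers":0},{"ax":0,"ay":0,"az":0,"dx":0,"dy":0,"dz":20,"fingers":0}]'
python3 - <<'E'
from h import *
p,R,o=tool(); print(p,o["orientation"],o["force"],"r",np.hypot(*(p[:2]-PIV)),"ang",np.degrees(np.arctan2(*(p[:2]-PIV)[::-1])))
s=snapshot("side"); up(s,"pics/s5.png",(240,100,420,235))
win("pics/win5.png")
for a in (6,13,20,27,33,39,44): print(a, round(130*(np.cos(np.radians(a))-1),1), round(130*np.sin(np.radians(a)),1))
E
```

```text
clock: 10.12
tool_pos: [0.5239, -0.1438, 0.135]
orientation: [179.9, -0.1, -138.1]
force: [0.2, -0.1, -6.7]
opening: 0.0257
clock: 10.88
tool_pos: [0.5241, -0.1439, 0.1161]
orientation: [180.0, -0.1, -138.3]
force: [-7.1, -3.9, 1.7]
opening: 0.0257
[ 0.52410212 -0.14389106  0.11609082] [ 1.79986726e+02 -8.80515669e-02 -1.38272631e+02] [-7.08399382 -3.89985963  1.67282323] r 0.1302354331995567 ang -138.73778680072536
6 -0.7 13.6
13 -3.3 29.2
20 -7.8 44.5
27 -14.2 59.0
33 -21.0 70.8
39 -29.0 81.8
44 -36.5 90.3
```

View pics/s5.png

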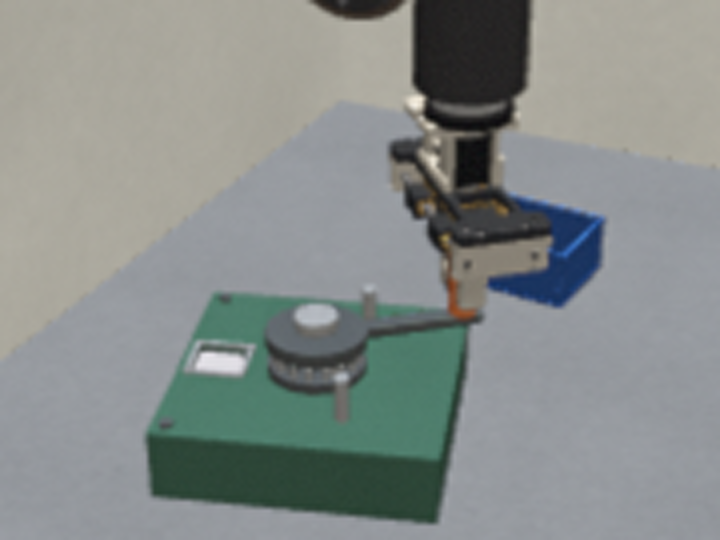

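View pics/win5.png

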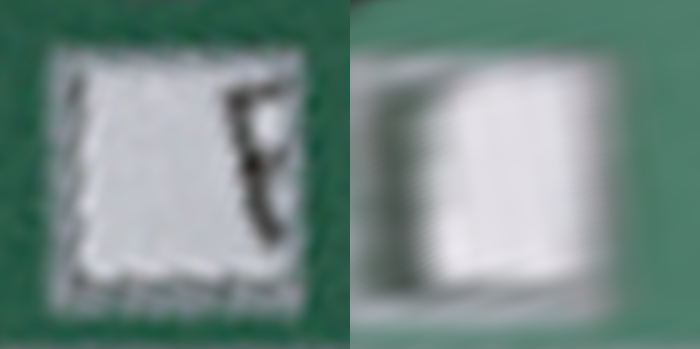

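Seated again at about -24°, and the 6 is entering from the right of the window. I'll push 44°, then measure.

```bash
python3 -m inch '[{"ax":0,"ay":0,"az":6,"dx":-0.7,"dy":13.6,"dz":0,"fingers":0},{"ax":0,"ay":0,"az":13,"dx":-3.3,"dy":29.2,"dz":0,"fingers":0},{"ax":0,"ay":0,"az":20,"dx":-7.8,"dy":44.5,"dz":0,"fingers":0},{"ax":0,"ay":0,"az":27,"dx":-14.2,"dy":59,"dz":0,"fingers":0},{"ax":0,"ay":0,"az":33,"dx":-21,"dy":70.8,"dz":0,"fingers":0},{"ax":0,"ay":0,"az":39,"dx":-29,"dy":81.8,"dz":0,"fingers":0},{"ax":0,"ay":0,"az":44,"dx":-36.5,"dy":90.3,"dz":0,"fingers":0},{"ax":0,"ay":0,"az":44,"dx":-36.5,"dy":90.3,"dz":0,"fingers":0}]'
python3 - <<'E'
from h import *
p,R,o=tool(); print(p,o["orientation"],o["force"],"ang",np.degrees(np.arctan2(*(p[:2]-PIV)[::-1])))
win("pics/win6.png")
E
```

```text
clock: 12.02
tool_pos: [0.4923, -0.0512, 0.1161]
orientation: [180.0, 0.0, 177.8]
force: [-4.1, -0.8, 0.2]
opening: 0.0254
[ 0.49225565 -0.05122426  0.11606189] [1.79986103e+02 4.16554509e-02 1.77815673e+02] [-4.08758569 -0.76401055  0.18314708] ang 177.01051412237626
```

View pics/win6.png

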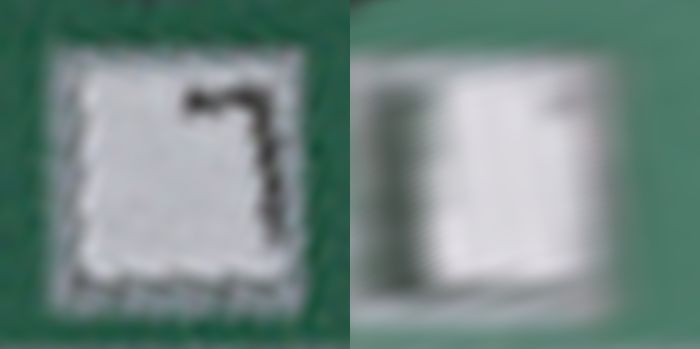

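The 7 is just right of the window's middle (top bar centred at column 228, window centre about 176). It needs about 0.145 rad more.

```bash
python3 -m inch '[{"ax":0,"ay":0,"az":4.2,"dx":-0.4,"dy":9.6,"dz":0,"fingers":0},{"ax":0,"ay":0,"az":8.5,"dx":-1.4,"dy":19.2,"dz":0,"fingers":0},{"ax":0,"ay":0,"az":8.5,"dx":-1.4,"dy":19.2,"dz":0,"fingers":0},{"ax":0,"ay":0,"az":8.5,"dx":-1.4,"dy":19.2,"dz":0,"fingers":0}]'
python3 - <<'E'
from h import *
p,R,o=tool(); print(p,o["orientation"],o["force"],"ang",np.degrees(np.arctan2(*(p[:2]-PIV)[::-1])))
win("pics/win7.png")
E
```

```text
clock: 12.62
tool_pos: [0.4946, -0.033, 0.116]
orientation: [180.0, 0.0, 169.4]
force: [-4.9, -0.0, 3.4]
opening: 0.0255
[ 0.49458476 -0.03297403  0.11596818] [1.79979517e+02 3.08241367e-02 1.69372578e+02] [-4.85731029 -0.03350693  3.40785584] ang 168.8878338806386
```

View pics/win7.png

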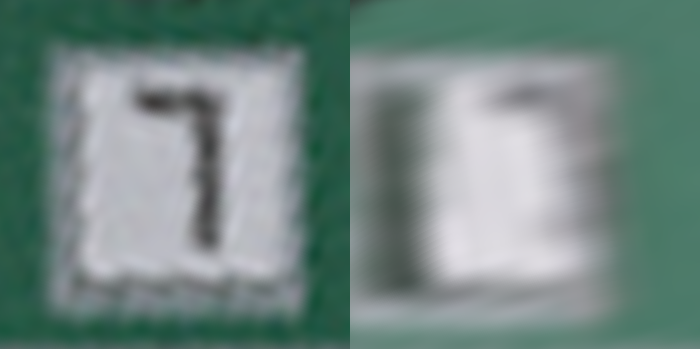

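The 7 is centred (bar in columns 135 to 225, window centre about 175) and its stem is nearly vertical. Releasing.

```bash
python3 -m inch '[{"ax":0,"ay":0,"az":0,"dx":0,"dy":0,"dz":0,"fingers":60},{"ax":0,"ay":0,"az":0,"dx":0,"dy":0,"dz":0,"fingers":60},{"ax":0,"ay":0,"az":0,"dx":0,"dy":0,"dz":0,"fingers":60},{"ax":0,"ay":0,"az":0,"dx":0,"dy":0,"dz":0,"fingers":60},{"ax":0,"ay":0,"az":0,"dx":0,"dy":0,"dz":-40,"fingers":60},{"ax":0,"ay":0,"az":0,"dx":0,"dy":0,"dz":-80,"fingers":60},{"ax":0,"ay":0,"az":0,"dx":0,"dy":0,"dz":-110,"fingers":60},{"ax":0,"ay":0,"az":0,"dx":0,"dy":0,"dz":-110,"fingers":60}]'
python3 - <<'E'
from h import *
win("pics/win8.png")
s=snapshot("side"); up(s,"pics/s8.png",(240,60,420,235))
o=get_obs();print(o["tool_pos"],o["force"],o["qvel"])
E
```

```text
clock: 13.72
tool_pos: [0.4959, -0.0326, 0.2282]
orientation: [179.9, 0.3, 169.3]
force: [-0.3, -0.4, -0.7]
opening: 0.0602
[ 0.49390904 -0.03283796  0.22495199] [ 0.75580951  0.04949345 -0.76500162] [-0.01068676  0.52870779 -0.39641746  0.13616815  0.01709447 -0.07217251]
```

View pics/win8.png

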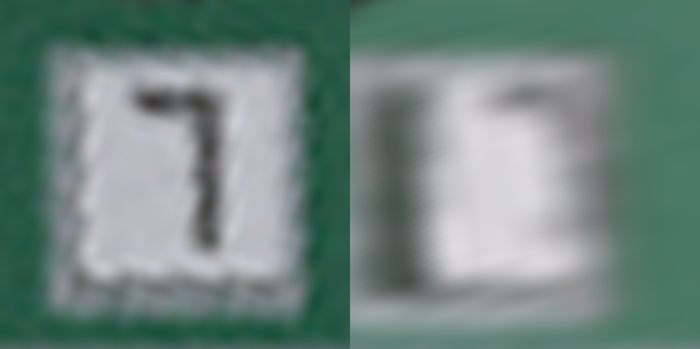

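View pics/s8.png

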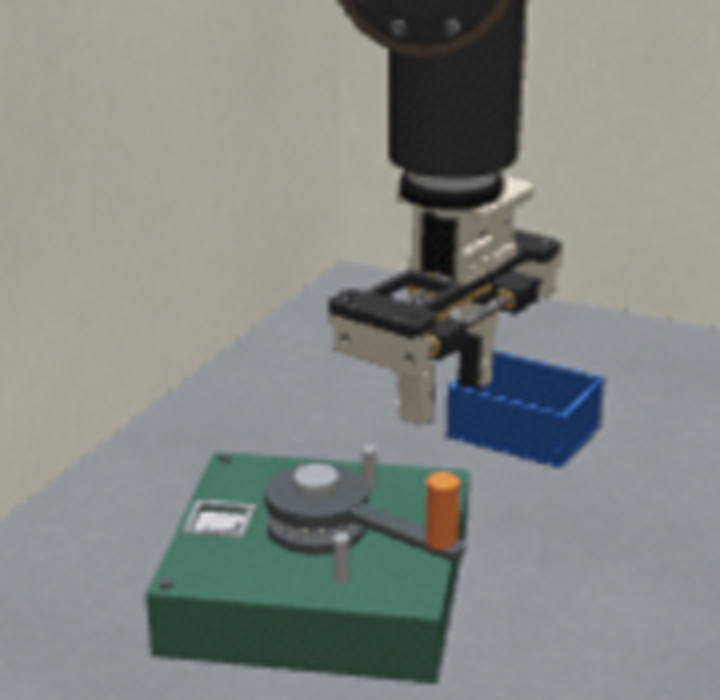

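The lever is down and released, the gripper is clear, and the 7 hasn't moved and is centred. Handing in.

```bash
python3 -c "
from plant import *
print(close_job())"
```

```text
the job is handed in; nothing more can be done
None
```

The selector now shows 7, with the lever down in its serrations and let go of. I handed the job in at about 14 s on the robot clock. `close_job()` reports no verdict, so I can't confirm the judged result.

**What I did:** I gripped the lever and lifted it 20 mm clear twice, swinging it back three seats each time. The two clockwise pushes were about 79° and 53°. I then opened the fingers and moved the gripper up clear of the lever.

**Last checks:**
- **Numeral:** the top camera shows the 7 within about 1 mm of the window's middle, the same before and after release. By the tilt of its stem the drum could be about 0.04 rad past 7, and by the bar's position about 0.01 rad short. Both are inside the 0.12 rad tolerance.
- **Lever:** the side view shows it down and free, and the wrist force was near zero.
- **Bystanders:** the robot stayed away from the bottle, wrench and bin. I didn't measure their positions again at the end; only the bin is in the last side view, where it looks unmoved.

**What disagreed:**
- The first move call was refused because every row needs all the fields; nothing moved.
- The first side-camera grip position was about 10 mm off the top and wrist views, so I used those two.
- The side view of the window was too blurred to read the number, so the reading rests on the top camera and the lever angle.

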